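# Hang the caddy on the two-pronged hook by its bail

## Task

While the long oblong steel caddy stands on the counter, lift its folded bail handle upright; then pick the caddy up by the bail and hang it on the two-pronged hook stand, with the bail over both prongs, so that it hangs level and clear of the counter. Do not tip the caddy over, and leave the small round pail where it stands.

Things in the scene. Friction and masses are not known exactly. Their poses are not given: they have to be found in the camera images.
- caddy: Oblong open steel caddy, loose, 0.34 to 0.62 kg, 90 mm along its x, 180 mm along its y, 80 mm high. Origin: centre of its underside; z up. The bail pivots on its short end walls, 72 mm above the underside, at x = 0 (pivot axis along y). It starts standing with its front (-x), where the folded bail sticks out, within 20 degrees of world +y, so the bail's bar runs roughly along world x.
- bail (a joint): Angle of the caddy's bail about its pivots: 0 = upright; negative = folded towards the caddy's front (-x); stops at -1.25 and 1.25. It starts folded, between -1.25 and -1.0. Light pivot friction (0.025 N m) keeps the bail at whatever angle it is left; about 0.5 N on the bar moves it.
- bail_grip (a point): Middle of the bail's bar, 90 mm from the pivot axis and 82 mm above the caddy's rim when upright: 162 mm above the counter; folded, 76 to 85 mm in front (caddy -x) of the pivot axis and 100 to 121 mm above the counter. The bar runs along the caddy's y, straight for 78 mm either side, 8 mm thick; its middle 40 mm wears a wooden sleeve 14 mm thick, the place to push from below and to grip.
- stand: Fixed dark steel hook stand on a base plate 160 mm square, 12 mm thick. Origin: on the counter under its post (18 mm thick, 220 mm high). Two level prongs, 8 mm thick, at y = -42 and 42 mm, start from a crossbar on top of the post and run 120 mm along its -x (within 20 degrees of world +y), then their tips turn up 18 mm. Nothing else rises above the prongs.
- hook_seat (a point): Point midway between the two prongs, 75 mm in front (-x) of the post, level with the prongs' upper side (224 mm above the counter). The middle of the hung bail's bar belongs just above it (bar centre 4 mm higher), the bar lying square across both prongs, along this frame's y. Axes as the stand's.
- round_pail: Bystander: small round steel pail, 90 mm across, 70 mm high, with its own thin folded bail. Origin: centre of its underside. To be left alone.
Mind the look-alikes: they are no part of the job. What is shaped like the caddy but turquoise is not meant.

How it is judged:
On the way, in this order (a step that is already met when the one before it is completed fails the run):
1. the bail is upright (within about 20 degrees) while the caddy stands on the counter (value of joint bail between -0.35 and 0.35 rad and height (world z) of caddy below 0.008 m and angle between caddy's own z axis and vertical below 0.1 rad), for 0.2 s.
2. the caddy is lifted clear of the counter (height (world z) of caddy above 0.04 m), for 0.1 s.
At the end, for the whole second after the job is handed in: The caddy hangs still from the stand by its bail, released: the bar lies on both prongs (its middle within 34 mm sideways of the midline and between the post and the upturned tips, the bar within 23 degrees of square to the prongs), the caddy off the counter and within 20 degrees of level (x of bail_grip in the frame of hook_seat between -0.045 and 0.04 m and y of bail_grip in the frame of hook_seat between -0.034 and 0.034 m and z of bail_grip in the frame of hook_seat between -0.006 and 0.015 m and angle between the y axis of caddy and the y axis of stand, either way round below 0.4 rad and contact force between caddy and stand above 1 N and height (world z) of caddy above 0.03 m and angle between caddy's own z axis and vertical below 0.35 rad and linear speed of caddy below 0.08 m/s); the robot touches nothing.
It fails at once if the caddy is tipped over (angle between caddy's own z axis and vertical above 0.9 rad).
It fails at once if the small round pail is moved by more than 30 mm (distance of round_pail from where it was at the start of the episode above 0.03 m).
It also fails if it takes over 61 s, if anything falls off the work surface, if the arm or the gripper's body presses on something with over 40 N, if the wrist force passes 120 N, or if a joint passes its speed limit or range.

## Robot

A 6-joint arm with a two-finger parallel gripper is mounted at the origin on the work surface. World frame = base frame: x ahead of the robot, y to its left, z up, the work surface at z = 0. Lengths are in m, angles in rad, forces in N, time in s.
With the tool pointing down it reaches from about 0.35 to 0.975 m from the base axis. Payload 4.9 kg.
Tool frame: the origin (TCP) lies between the finger pads; the fingertips stand 25 mm ahead of it and the grasp point (between the pads) lies 6 mm ahead of it (ctrl.tip_reach is the distance from the TCP to the fingertips, in m); z points along the fingers, y is the direction in which the jaws open and shut (so a half turn about z gives the same grasp; the last joint's range is limited). The gripper opens to 85 mm and grips with 20 to 120 N. Pads are 22 mm wide; open, the fingers measure 114 mm over their backs; the gripper's body (76 mm by 85 mm) begins 54 mm behind the grasp point. The pads swing forward as they close: fully open they stand 13 mm farther back than shut.
Start: joints at [-1.293, 0.053, 1.613, -0, 1.476, -0.119], TCP at [0.242, -0.576, 0.256] pointing down, gripper open.
Joint ranges: [-3.01, 3.01], [-1.01, 2.22], [0.06, 2.58], [-1.02, 4.17], [0.09, 2.62], [-3.14, 3.14]. Speed limits (rad/s): [2.57, 2.57, 3.14, 3.14, 3.14, 3.14].

## Interface

Orientations are given as a rotation vector (axis times angle).
In Python, from station import get_obs, get_image, camera_params, order, ctrl gives the robot as it stands.
- The arm moves only by the tool move_arm, never from a script. Its argument "deltas" is one flat list of numbers, 5 for each row, row after row: the opening, from -1 (shut) to 1 (fully open), so that 0 is half open, then the shift along the tool's x, y, z in m, then the turn about the tool's z in degrees. In form: [fingers, tx, ty, tz, turn, fingers, tx, ty, tz, turn, ...]. A call has 1 to 10 rows; each row is the pose to reach, as a shift and turn from the pose measured when the call began, along the tool's axes at that moment; what a row does not reach only later rows make up. A row lasts 1/10 s, in which the tool goes at most 50 mm and 8.59 degrees, less where a joint would pass 70% of its speed; a pose out of reach is approached as far as the arm can. A call with a gripper value outside its range is refused whole. The fingers move at their own pace and stop on an object; "force" is the grip in N (left out, the last holds). Time passes only in rows, so rows that repeat a pose let the fingers close. It gives the time, the measured TCP pose, the force and the opening at its end, in the units of the state.
- get_obs(): the state, without advancing time (a new reading comes with each control period).
- get_image(name): name is "side" or "top"; returns the picture (384x512x3 uint8, red, green, blue); there is no depth.
- camera_params(name): a dict with "camera_matrix" (3x3 intrinsics, pixels), "extrinsics" (4x4, takes a point from camera to world coordinates). Camera axes: x right, y up, looking along -z (the intrinsics and any distortion apply to the point x, -y, -z); pixel columns grow to the right and rows downward; lengths in m; the calibration is good to about 2 mm. A picture is of the moment at which its call begins. camera_params takes no time and is no camera call.
- order.finish_job(): hands the job in, once; it reports no verdict.
The state is a dict: "t": time; "q": joint angles; "dq": joint speeds; "effort": joint torques, N m; "tool_pos": TCP position; "tool_rot": TCP orientation; "contact_force": force on the tool from outside, world axes, zero at the start; "wrist_torque": the same for the moment, N m; "opening": finger opening in m.
Only numpy, scipy, OpenCV 4.12 (cv2) and the standard library are available. Lean on these libraries where they do the work, as an engineer would, in place of code of your own. Each camera call takes 0.05 s, during which the arm holds its last target. There are 200 camera calls.

## Working session

There is one attempt and no reset: what is moved stays moved. The work goes in short steps, Python scripts to look and compute and a tool call to move; the robot and the scene stay as the last step left them, time stands still between calls to the robot, and variables do not carry over. Pictures are saved under pics/ and viewed, about 8 in all and at most 12, crops included, and the job is handed in when it is done.

Besides the shell and the picture viewer there is one more tool, called after ">>>" as name(argument=value, ...), one argument or row to a line, values as JSON. move_arm: Moves the arm, as the interface text tells. Its arguments: {"type":"object","properties":{"deltas":{"type":"array"},"force":{"type":"number"}},"required":["deltas"]}

```bash
mkdir -p pics; python3 - <<'E'
from station import *
import cv2
for n in("top","side"):
    cv2.imwrite(f"pics/{n}0.png",cv2.resize(get_image(n)[:,:,::-1],(800,600),interpolation=cv2.INTER_CUBIC))
    p=camera_params(n);print(n,p["camera_matrix"],p["extrinsics"].round(4) if hasattr(p["extrinsics"],'round') else p["extrinsics"],[k for k in p])
o=get_obs();print({k:o[k] for k in("t","tool_pos","tool_rot","opening")})
E
```

```text
top [[406.60400227   0.         256.00976212]
 [  0.         406.60400227 200.11092105]
 [  0.           0.           1.        ]] [[ 0.0259  0.9927 -0.1177  0.3763]
 [-0.9997  0.0255 -0.0051  0.0131]
 [-0.002   0.1178  0.993   1.3517]
 [ 0.      0.      0.      1.    ]] ['camera_matrix', 'extrinsics']
side [[463.07280544   0.         257.65764787]
 [  0.         463.07280544 192.83362314]
 [  0.           0.           1.        ]] [[-0.8773  0.2865 -0.385   0.0397]
 [-0.4798 -0.5103  0.7137  0.9351]
 [ 0.0081  0.8109  0.5852  0.9207]
 [ 0.      0.      0.      1.    ]] ['camera_matrix', 'extrinsics']
{'t': 0.1, 'tool_pos': array([ 0.24139894, -0.57593629,  0.25518695]), 'tool_rot': array([-3.07814655e+00, -6.18829409e-01,  2.02772132e-04]), 'opening': 0.0855608703355937}
```

View pics/top0.png

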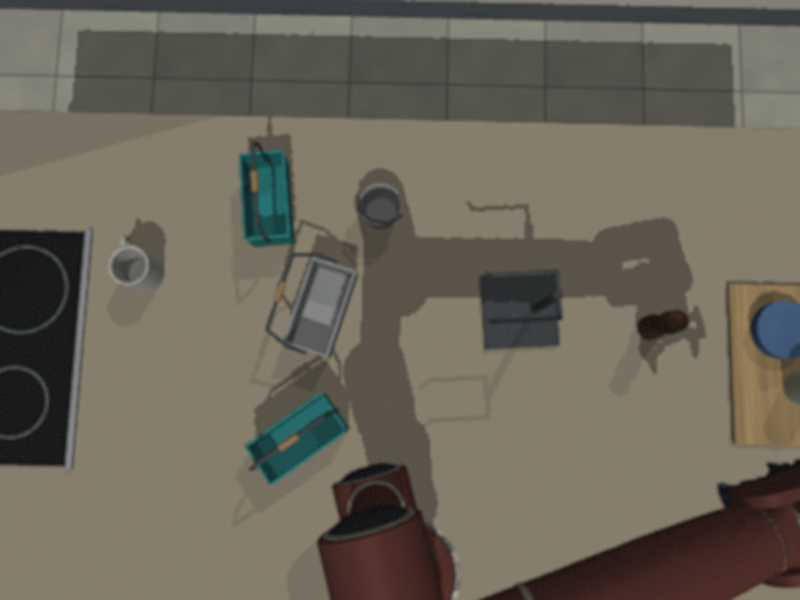

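View pics/side0.png

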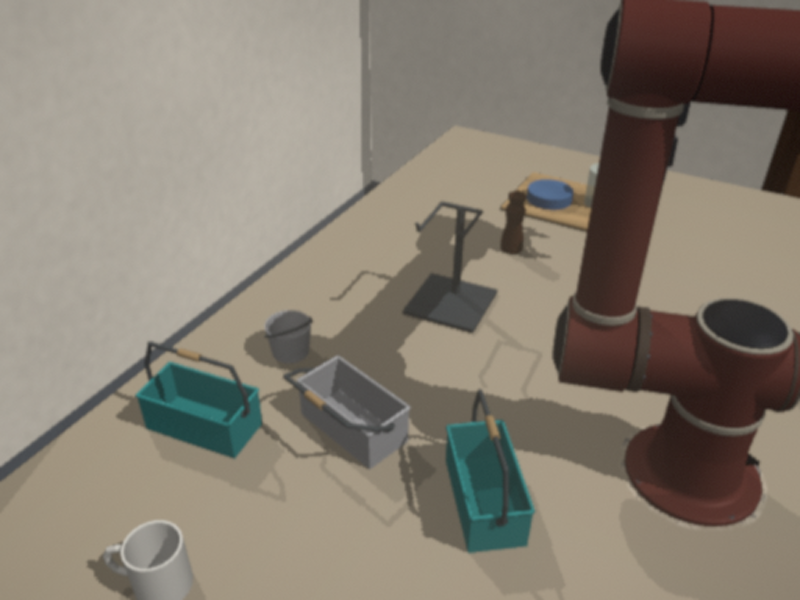

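Candidates, in `top` pixels (800-wide): the grey caddy at (320,305), a turquoise one at (267,197) and a turquoise one at (297,440). The description means the grey one. Its bail, with the sleeve at (279,290), is folded to the left (+y). The pail is at (380,205), the stand base at (520,310). I'll check with one close crop.

```bash
python3 - <<'E'
import cv2,numpy as np
t=cv2.imread("pics/top0.png");s=cv2.imread("pics/side0.png")
c=lambda im,x,y,w,h:cv2.resize(im[y:y+h,x:x+w],(400,300),interpolation=cv2.INTER_CUBIC)
a=np.vstack([np.hstack([c(t,250,235,133,100),c(t,450,250,133,100)]),np.hstack([c(s,270,340,160,120),c(s,390,190,133,100)])])
a=np.clip(a.astype(float)*1.5+10,0,255).astype(np.uint8)
# top-left shift: caddy crop needs y235..335
cv2.imwrite("pics/crop1.png",a)
E
```

```text
(no output)
```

View pics/crop1.png

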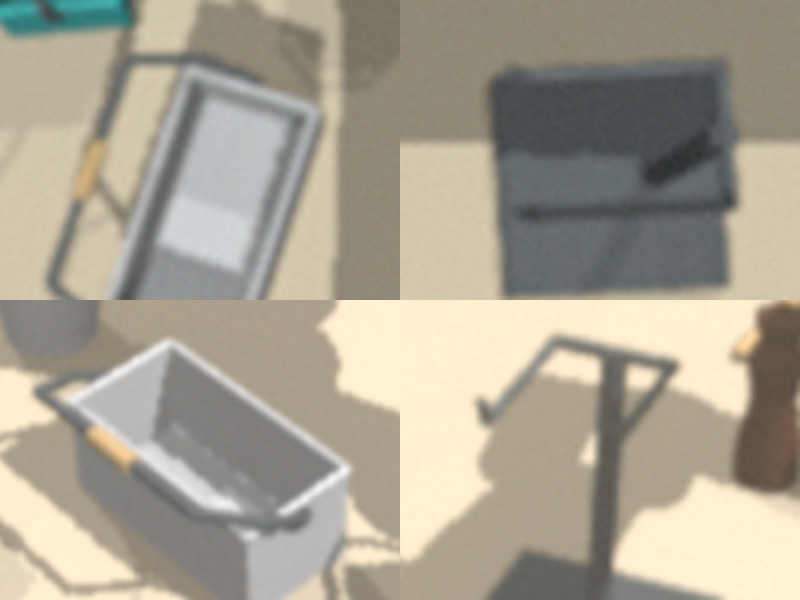

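The crop confirms the grey caddy. It is open, its bail is folded to the left with the wooden sleeve at top (280,292) and side (314,399). The stand's prongs run left in `top`: (558,273)→(485,275) and (561,319)→(490,321).

```bash
cat > h.py <<'E'
import numpy as np
from station import *
P={n:camera_params(n) for n in("top","side")}
def ray(n,u,v,s=.64):
    K=np.array(P[n]["camera_matrix"]);E=np.array(P[n]["extrinsics"])
    d=np.linalg.inv(K)@[(u+.5)*s-.5,(v+.5)*s-.5,1];d=E[:3,:3]@[d[0],-d[1],-d[2]]
    return E[:3,3],d
def atz(n,u,v,z):
    o,d=ray(n,u,v);return o+d*(z-o[2])/d[2]
def tri(a,b):
    (o1,d1),(o2,d2)=ray("top",*a),ray("side",*b)
    x=np.linalg.lstsq(np.c_[d1,-d2],o2-o1,rcond=None)[0];p,q=o1+x[0]*d1,o2+x[1]*d2
    return (p+q)/2,np.linalg.norm(p-q)
def proj(n,p):
    K=np.array(P[n]["camera_matrix"]);E=np.array(P[n]["extrinsics"])
    c=E[:3,:3].T@(np.array(p)-E[:3,3]);u=K@[c[0],-c[1],-c[2]];return ((u[:2]/u[2]+.5)/.64-.5)
E
python3 - <<'E'
from h import *
np.set_printoptions(precision=4,suppress=True)
print("prongs")
for p in[(558.3,272.7),(485,275),(561,318.7),(490,320.7)]:print(atz("top",*p,.22))
print("rim top",[atz("top",*p,.08) for p in[(313.3,257.7),(356.7,271),(290,345),(328,357)]])
print("rim side",[atz("side",*p,.08) for p in[(338,357.2),(409.2,407.2),(300,380.8),(368.8,436)]])
print("sleeve",tri((280,291.7),(314,399.2)))
print("barends",[atz("top",*p,.11) for p in[(292.3,255),(267.3,330)]])
print("stand side: tip, junction",[atz("side",390+(x-400)/3,190+(y-300)/3,z) for x,y,z in[(555,340,.22),(675,365,.22),(487,418,.22)]])
print("pail",atz("top",380,205,.06), "turq",[atz("top",*p,.08) for p in [(267,197),(297,440)]])
E
```

```text
prongs
[ 0.5909 -0.2646  0.22  ]
[ 0.5833 -0.1323  0.22  ]
[ 0.5074 -0.2692  0.22  ]
[ 0.5005 -0.1421  0.22  ]
rim top [array([0.6357, 0.1997, 0.08  ]), array([0.6105, 0.1103, 0.08  ]), array([0.4566, 0.2389, 0.08  ]), array([0.4346, 0.1618, 0.08  ])]
rim side [array([0.6124, 0.1162, 0.08  ]), array([0.4406, 0.1662, 0.08  ]), array([0.6353, 0.2009, 0.08  ]), array([0.4657, 0.2542, 0.08  ])]
sleeve (array([0.561 , 0.258 , 0.1177]), np.float64(0.005611739238129743))
barends [array([0.634 , 0.2373, 0.11  ]), array([0.483 , 0.2795, 0.11  ])]
stand side: tip, junction [array([ 0.596 , -0.2588,  0.22  ]), array([ 0.5107, -0.2667,  0.22  ]), array([ 0.5874, -0.1428,  0.22  ])]
pail [0.7553 0.068  0.06  ] turq [array([0.7605, 0.3005, 0.08  ]), array([0.2698, 0.2164, 0.08  ])]
```

```bash
cat >> h.py <<'E'
from scipy.spatial.transform import Rotation as Ro
def go(p,yaw=None):
    "grasp-point target -> tool shift, turn deg; yaw= world angle of tool y (deg)"
    o=get_obs();R=Ro.from_rotvec(o["tool_rot"]).as_matrix()
    t=np.array(p)+[0,0,.006]
    y=np.degrees(np.arctan2(R[1,1],R[0,1]));a=0 if yaw is None else -(yaw-y)
    print((R.T@(t-o["tool_pos"])).round(4),"turn",round((a+180)%360-180,1),"yaw",round(y,1),"z-axis",R[:,2].round(3))
E
python3 - <<'E'
from h import *
go([.43,-.12,.29],-106.3);go([.559,.259,.22],-106.3)
E
```

```text
[ 0.3502 -0.3477 -0.0401] turn 39.0 yaw -67.3 z-axis [-0.     0.002 -1.   ]
[ 0.6156 -0.6473  0.0305] turn 39.0 yaw -67.3 z-axis [-0.     0.002 -1.   ]
```

>>> move_arm(
  deltas=[0, 0.02, -0.02, -0.04, 0, 0, 0.35, -0.35, -0.04, 39, 0, 0.35, -0.35, -0.04, 39, 0, 0.35, -0.35, -0.04, 39, 0, 0.35, -0.35, -0.04, 39, 0, 0.35, -0.35, -0.04, 39, 0, 0.35, -0.35, -0.04, 39, 0, 0.35, -0.35, -0.04, 39, 0, 0.35, -0.35, -0.04, 39, 0, 0.35, -0.35, -0.04, 39],
  force=40,
)

```text
t: 1.1
tool_pos: [0.4217, -0.1338, 0.2956]
tool_rot: [-3.108, 0.445, 0.001]
contact_force: [0.8, -0.3, 0.5]
opening: 0.0428
```

```bash
python3 - <<'E'
from h import *
o=get_obs();print(o["t"],o["tool_pos"],o["q"],o["opening"])
go([.559,.259,.20],-106.3)
E
```

```text
1.1 [ 0.42170905 -0.13384303  0.29556345] [-4.76628783e-01 -4.26128921e-01  1.96503557e+00  1.37033464e-03
  1.60376929e+00  1.37847012e+00] 0.04280398368044394
[ 0.0217 -0.4154  0.0902] turn 0.0 yaw -106.3 z-axis [-0.     0.002 -1.   ]
```

>>> move_arm(
  deltas=[0, 0.022, -0.415, 0.06, 0, 0, 0.022, -0.415, 0.06, 0, 0, 0.022, -0.415, 0.06, 0, 0, 0.022, -0.415, 0.06, 0, 0, 0.022, -0.415, 0.06, 0, 0, 0.022, -0.415, 0.06, 0, 0, 0.022, -0.415, 0.06, 0, 0, 0.022, -0.415, 0.06, 0, 0, 0.022, -0.415, 0.09, 0, 0, 0.022, -0.415, 0.09, 0],
)

```text
t: 2.1
tool_pos: [0.5566, 0.2603, 0.2001]
tool_rot: [3.109, -0.439, -0.015]
contact_force: [-0.3, -0.6, -0.9]
opening: 0.0423
```

```bash
python3 - <<'E'
from h import *
import cv2
s=get_image("side")[:,:,::-1];t=get_image("top")[:,:,::-1]
a=np.hstack([cv2.resize(s[190:310,130:290],(400,300),interpolation=2),cv2.resize(t[110:260,120:320],(400,300),interpolation=2)])
cv2.imwrite("pics/c2.png",a)
o=get_obs();print(o["t"],o["tool_pos"])
go([.559,.259,.114],-106.3)
E
```

```text
2.2 [0.55828339 0.25836562 0.2045736 ]
[ 0.0008 -0.0009  0.0846] turn 0.1 yaw -106.2 z-axis [-0.004  0.    -1.   ]
```

View pics/c2.png

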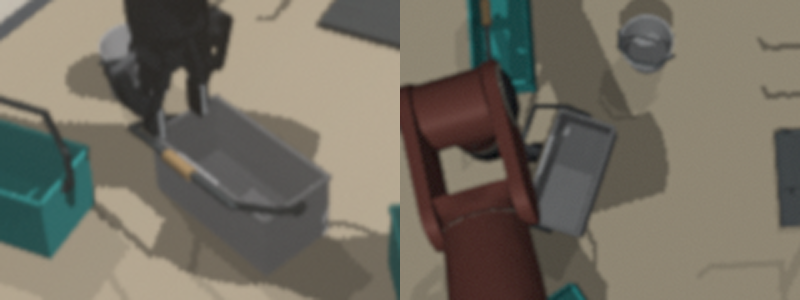

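The gripper stands above the sleeve (side crop (178,163)), with its jaws across the bar. Descending to straddle the sleeve.

>>> move_arm(
  deltas=[0, 0, 0, 0.04, 0, 0, 0, 0, 0.065, 0, 0, 0, 0, 0.083, 0, 0, 0, 0, 0.084, 0, 0, 0, 0, 0.084, 0],
)

```text
t: 2.7
tool_pos: [0.5587, 0.2576, 0.1221]
tool_rot: [-3.109, 0.446, 0.003]
contact_force: [0.7, -0.2, 0.5]
opening: 0.0427
```

```bash
python3 - <<'E'
from h import *
import cv2
s=get_image("side")[:,:,::-1]
cv2.imwrite("pics/c3.png",cv2.resize(s[190:310,130:290],(640,480),interpolation=2))
o=get_obs();print(o["t"],o["tool_pos"],o["contact_force"])
c=np.array([.536,.181]);f=np.array([.281,.96])
for a in (1.12,.9,.7,.5,.3,.1,0):
    h=np.r_[c+.09*np.sin(a)*f,.072+.09*np.cos(a)+.002];print(a);go(h,-106.3)
E
```

```text
2.75 [0.55919458 0.25797747 0.12293652] [-0.56246864 -0.2242365   1.02211556]
1.12
[-0.0006 -0.0006  0.0037] turn 0.0 yaw -106.3 z-axis [-0.     0.001 -1.   ]
0.9
[-0.0006  0.0099 -0.013 ] turn 0.0 yaw -106.3 z-axis [-0.     0.001 -1.   ]
0.7
[-0.0007  0.0224 -0.0259] turn 0.0 yaw -106.3 z-axis [-0.     0.001 -1.   ]
0.5
[-0.0007  0.0372 -0.0361] turn 0.0 yaw -106.3 z-axis [-0.     0.001 -1.   ]
0.3
[-0.0007  0.0537 -0.0431] turn 0.0 yaw -106.3 z-axis [-0.     0.001 -1.   ]
0.1
[-0.0007  0.0714 -0.0467] turn 0.0 yaw -106.3 z-axis [-0.     0.001 -1.   ]
0
[-0.0007  0.0803 -0.0471] turn 0.0 yaw -106.3 z-axis [-0.     0.001 -1.   ]
```

View pics/c3.png

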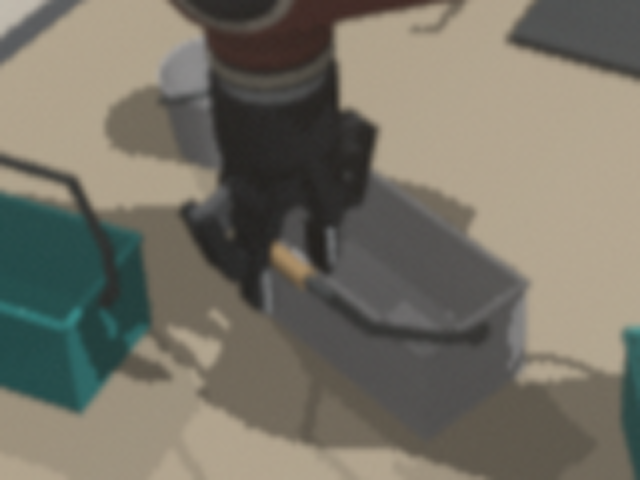

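The bar lies between the two fingers: near finger at (255,290), far one at (325,250), sleeve at (292,265). Next I narrow the jaws and sweep the arc.

>>> move_arm(
  deltas=[-0.4, 0, 0, 0.002, 0, -0.4, 0, 0, 0.002, 0, -0.4, 0, 0.01, -0.009, 0, -0.4, 0, 0.022, -0.022, 0, -0.4, 0, 0.037, -0.033, 0, -0.4, 0, 0.053, -0.04, 0, -0.4, 0, 0.071, -0.045, 0, -0.4, 0, 0.082, -0.046, 0, -0.4, 0, 0.082, -0.046, 0, -0.4, 0, 0.082, -0.046, 0],
)

```text
t: 3.75
tool_pos: [0.536, 0.179, 0.1686]
tool_rot: [-3.109, 0.446, 0.002]
contact_force: [0.1, -0.9, 0.2]
opening: 0.0255
```

```bash
python3 - <<'E'
from h import *
import cv2
s=get_image("side")[:,:,::-1]
cv2.imwrite("pics/c4.png",cv2.resize(s[190:310,130:290],(640,480),interpolation=2))
o=get_obs();print(o["t"],o["tool_pos"],o["contact_force"],o["opening"])
E
```

```text
3.8 [0.53598946 0.17929429 0.16844965] [ 0.14669688 -0.73627135 -0.13886473] 0.0256142138397755
```

View pics/c4.png

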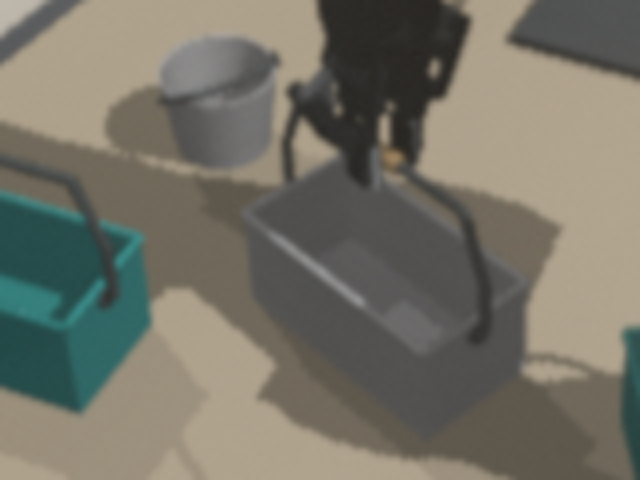

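The bail stands upright between the fingers (sleeve at (393,158)), and the caddy has not moved. Now I grip, pause and lift.

>>> move_arm(
  deltas=[-1, 0, 0, 0, 0, -1, 0, 0, 0, 0, -1, 0, 0, 0, 0, -1, 0, 0, 0, 0, -1, 0, 0, 0, 0, -1, 0, 0, 0, 0, -1, 0, 0, -0.01, 0, -1, 0, 0, -0.04, 0, -1, 0, 0, -0.08, 0, -1, 0, 0, -0.105, 0],
  force=60,
)

```text
t: 4.8
tool_pos: [0.5363, 0.179, 0.2759]
tool_rot: [-3.109, 0.445, -0.0]
contact_force: [1.5, -0.0, -4.6]
opening: 0.0121
```

```bash
python3 - <<'E'
from h import *
o=get_obs();print(o["t"],o["tool_pos"],o["contact_force"],o["opening"])
go([.553,-.02,.268],-86.5)
E
```

```text
4.8 [0.53626368 0.17903369 0.27592144] [ 1.45449179 -0.01998341 -4.63710494] 0.012092990795588038
[0.0719 0.1863 0.0017] turn -19.8 yaw -106.3 z-axis [ 0.     0.001 -1.   ]
```

>>> move_arm(
  deltas=[-1, 0.007, 0.019, 0, -2, -1, 0.022, 0.056, 0.002, -6, -1, 0.036, 0.093, 0.002, -10, -1, 0.05, 0.13, 0.002, -14, -1, 0.062, 0.16, 0.002, -17, -1, 0.069, 0.178, 0.002, -19, -1, 0.072, 0.186, 0.002, -20, -1, 0.072, 0.186, 0.002, -20, -1, 0.072, 0.186, 0.002, -20, -1, 0.072, 0.186, 0.002, -20],
)

```text
t: 5.8
tool_pos: [0.5529, -0.019, 0.2735]
tool_rot: [-3.138, -0.102, 0.001]
contact_force: [0.1, 0.2, -4.1]
opening: 0.0119
```

```bash
python3 - <<'E'
from h import *
import cv2
s=get_image("side")[:,:,::-1];t=get_image("top")[:,:,::-1]
a=np.hstack([cv2.resize(s[90:300,160:370],(400,400),interpolation=2),cv2.resize(t[120:270,230:380],(400,400),interpolation=2)])
cv2.imwrite("pics/c5.png",np.clip(a*1.4,0,255).astype(np.uint8))
o=get_obs();print(o["t"],o["tool_pos"],o["contact_force"],o["opening"])
go([.546,-.19,.268],-86.5)
E
```

```text
5.9 [ 0.55299846 -0.01896802  0.27360178] [-0.37697249 -0.27948576 -5.22190205] 0.012003974028149676
[-0.0182  0.1702 -0.0006] turn 0.3 yaw -86.2 z-axis [-0.     0.001 -1.   ]
```

View pics/c5.png

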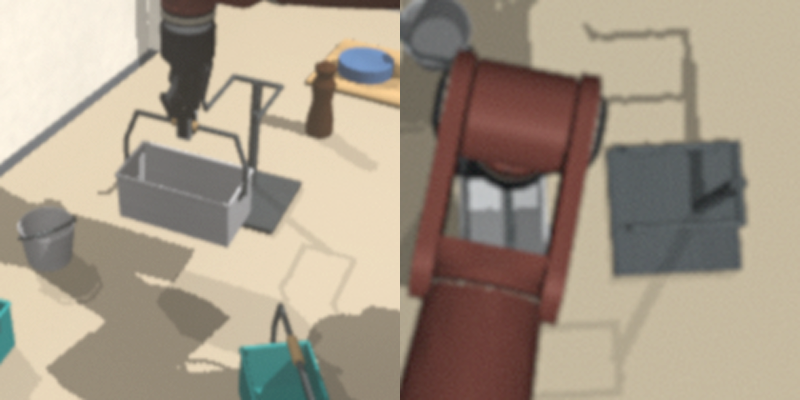

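The caddy hangs level from the sleeve, side crop (185,130), and is square to the prongs, with its rim below them. Moving in over the prongs.

>>> move_arm(
  deltas=[-1, -0.001, 0.01, 0, 0, -1, -0.004, 0.035, 0, 0, -1, -0.007, 0.065, 0, 0, -1, -0.01, 0.095, 0, 0, -1, -0.013, 0.125, 0, 0, -1, -0.016, 0.15, 0, 0, -1, -0.018, 0.165, 0, 0, -1, -0.018, 0.17, 0, 0, -1, -0.018, 0.17, 0, 0, -1, -0.018, 0.17, 0, 0],
)

```text
t: 6.9
tool_pos: [0.5463, -0.1889, 0.2733]
tool_rot: [-3.138, -0.104, 0.0]
contact_force: [-0.0, -0.2, -4.3]
opening: 0.0122
```

```bash
python3 - <<'E'
from h import *
import cv2
s=get_image("side")[:,:,::-1]
cv2.imwrite("pics/c6.png",np.clip(cv2.resize(s[90:240,200:350],(600,600),interpolation=2)*1.4,0,255).astype(np.uint8))
o=get_obs();print(o["t"],o["tool_pos"],o["contact_force"],o["opening"])
E
```

```text
6.95 [ 0.5462865  -0.18873357  0.27334647] [ 0.09264084  0.73178848 -4.49043334] 0.011671874751160249
```

View pics/c6.png

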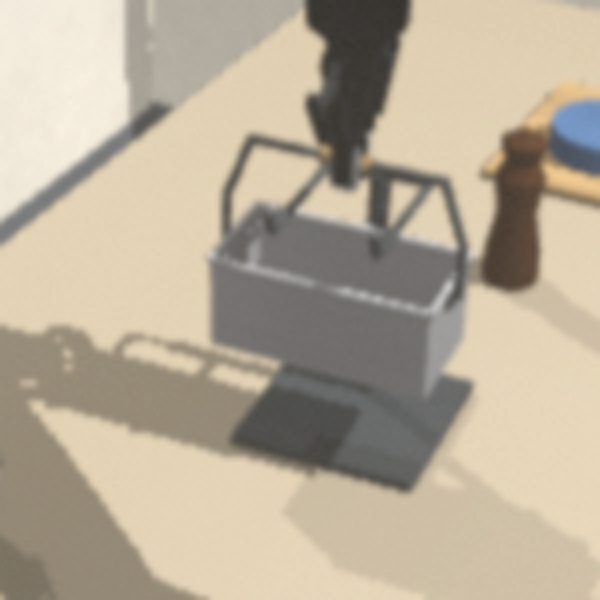

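Both prongs, with tips at (272,222) and (377,245), pass through the bail under the bar. Lowering.

>>> move_arm(
  deltas=[-1, 0, 0, 0.01, 0, -1, 0, 0, 0.022, 0, -1, 0, 0, 0.03, 0, -1, 0, 0, 0.034, 0, -1, 0, 0, 0.037, 0, -1, 0, 0, 0.037, 0],
)

```text
t: 7.55
tool_pos: [0.5461, -0.1886, 0.2358]
tool_rot: [-3.138, -0.105, 0.001]
contact_force: [-0.7, 0.6, -3.9]
opening: 0.0121
```

>>> move_arm(
  deltas=[-1, 0, 0, 0.002, 0, -1, 0, 0, 0.004, 0, -1, 0, 0, 0.004, 0],
)

```text
t: 7.85
tool_pos: [0.5467, -0.1889, 0.2339]
tool_rot: [-3.139, -0.105, -0.002]
contact_force: [-1.3, 1.2, 4.1]
opening: 0.012
```

The bar now bears on the prongs: the vertical force went from -4 to +4 N. Releasing.

>>> move_arm(
  deltas=[-0.5, 0, 0, -0.001, 0, -0.2, 0, 0, -0.001, 0, 0, 0, 0, -0.001, 0, 0, 0, 0, -0.001, 0, 0, 0, 0, -0.02, 0, 0, 0, 0, -0.05, 0, 0, 0, 0, -0.09, 0, 0, 0, 0, -0.12, 0, 0, 0, 0, -0.12, 0, 0, 0, 0, -0.12, 0],
)

```text
t: 8.85
tool_pos: [0.5468, -0.1891, 0.3545]
tool_rot: [-3.139, -0.105, -0.004]
contact_force: [-0.1, 0.3, 0.0]
opening: 0.0428
```

```bash
python3 - <<'E'
from h import *
import cv2
s=get_image("side")[:,:,::-1];t=get_image("top")[:,:,::-1]
a=np.hstack([cv2.resize(s[90:240,200:350],(400,400),interpolation=2),cv2.resize(t[120:270,250:400],(400,400),interpolation=2)])
cv2.imwrite("pics/c7.png",np.clip(a*1.4,0,255).astype(np.uint8))
o=get_obs();print(o["t"],o["tool_pos"],o["contact_force"],o["opening"])
E
```

```text
8.95 [ 0.54604615 -0.18879375  0.35190405] [ 0.08002847 -0.14366601 -1.07320632] 0.042567828780386716
```

View pics/c7.png

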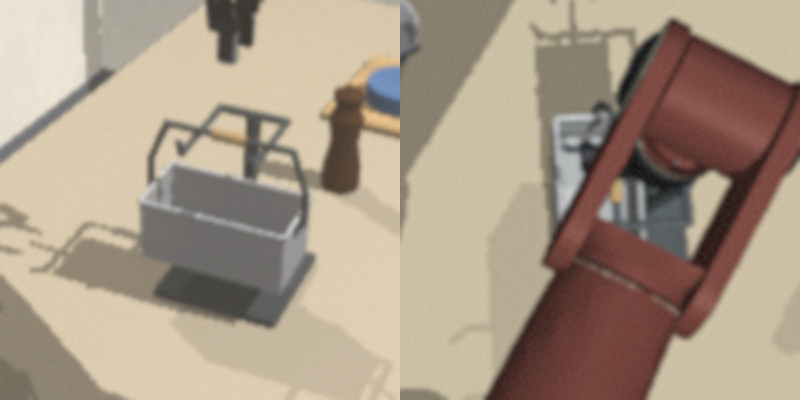

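The caddy hangs level on both prongs, with the sleeve at side crop (230,136) and the gripper clear. I'll let it settle, then check stillness and position.

>>> move_arm(
  deltas=[0, 0, 0, -0.03, 0, 0, 0, 0, -0.03, 0, 0, 0, 0, -0.03, 0, 0, 0, 0, -0.03, 0, 0, 0, 0, -0.03, 0, 0, 0, 0, -0.03, 0, 0, 0, 0, -0.03, 0, 0, 0, 0, -0.03, 0, 0, 0, 0, -0.03, 0, 0, 0, 0, -0.03, 0],
)

```text
t: 9.95
tool_pos: [0.5461, -0.1889, 0.382]
tool_rot: [-3.137, -0.105, 0.002]
contact_force: [0.3, 0.1, -0.5]
opening: 0.0426
```

```bash
python3 - <<'E'
from h import *
print(proj("side",[.546,-.19,.228]),"seen",447.6,220.7, atz("side",447.6,220.7,.228))
g=lambda:get_image("side")[120:240,240:330].astype(float)
a=g();[g() for _ in range(3)];b=g();c=g()
print(abs(a-b).mean(),abs(b-c).mean(),get_obs()["t"],get_obs()["contact_force"])
E
```

```text
[449.30563118 220.35393092] seen 447.6 220.7 [ 0.54829066 -0.18714528  0.228     ]
0.5867592592592593 0.5796604938271605 10.25 [ 0.33616939 -0.18505842 -0.51992326]
```

Still (the image difference is only noise) and within 3 mm of the seat. Handing in.

```bash
python3 -c "from station import *;print(order.finish_job())"
```

```text
the job is handed in; nothing more can be done
None
```

The grey steel caddy is hanging by its bail over both prongs of the hook stand, and I handed the job in at about 10.3 s of the 61 s allowed. I swung the folded bail upright with the jaws loosely around its wooden sleeve while the caddy stood on the counter. Then I gripped the sleeve, lifted the caddy, turned it about 20° to square it with the prongs, lowered the bar onto them and let go.

- **Position:** the last picture shows the caddy hanging level and clear of the counter. The sleeve measured about 3 mm from where I had estimated the hook seat to be.
- **Stillness:** camera frames 0.2 s apart differed only by noise, so I saw no swinging.
- **Gripper:** it was open and about 15 cm above the bar.
- **Round pail:** the arm never went near it, but I did not measure its position again at the end.

No check failed or disagreed. The hand-in reports no verdict.

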